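# Rolling pin out of a drawer that opens part-way

### The arm

A 6-joint arm with a two-finger parallel gripper is mounted at the origin on a cart in front of the work surface, level with it; the furniture and walls round the work are solid. World frame = base frame: x ahead of the robot, y to its left, z up, the work surface at z = 0. Lengths are in m, angles in rad, forces in N, time in s.
With the tool pointing down it reaches from about 0.35 to 0.975 m from the base axis. Payload 4.9 kg.
Tool frame: the origin (TCP) lies between the finger pads; the fingertips stand 19 mm ahead of it and the grasp point (between the pads) is the TCP; z points along the fingers, y is the direction in which the jaws open and shut (so a half turn about z gives the same grasp; the last joint's range is limited). The gripper opens to 85 mm and grips with 20 to 120 N. Pads are 22 mm wide; open, the fingers measure 114 mm over their backs; the gripper's body (76 mm by 85 mm) begins 54 mm behind the grasp point. The pads swing forward as they close: fully open they stand 13 mm farther back than shut.
Start: joints at [1.078, 0.053, 1.613, -0, 1.476, -0.119], TCP at [0.228, 0.582, 0.25] pointing down, gripper open.
Joint ranges: [-3.01, 3.01], [-1.01, 2.22], [0.06, 2.58], [-1.02, 4.17], [0.09, 2.62], [-3.14, 3.14]. Speed limits (rad/s): [2.57, 2.57, 3.14, 3.14, 3.14, 3.14].

### API

Orientations are given as a unit quaternion [w, x, y, z].
In Python, from plant import state, grab_frame, calibration, job_done gives the robot as it stands. The module is installed in compiled form; this text tells all that it offers.
- The arm moves only by the tool servo_tool, never from a script. Its argument "deltas" is a list that holds one entry, the list of rows, each a list of 5 numbers: the finger opening in mm, from 0 to 85.4, then the shift along the world's x, y, z in mm, then the turn about the world's z in units of 6 degrees (1.0 is 6 degrees). A call has 1 to 5 rows; each row is the pose to reach, as a shift and turn from the pose commanded when the call began; what a row does not reach only later rows make up. A row lasts 1/8 s, in which the tool goes at most 62.5 mm and 10.7 degrees, less where a joint would pass 70% of its speed; a pose out of reach is approached as far as the arm can. A call with a gripper value outside its range is refused whole. The fingers move at their own pace and stop on an object; the grip force is fixed at half the most. Time passes only in rows, so rows that repeat a pose let the fingers close. It gives the time, the measured TCP pose, the force and the opening at its end, in the units of the state.
- state(): the state, without advancing time (a new reading comes with each control period).
- grab_frame(name): name is "scene" or "top"; returns the picture (480x640x3 uint8, red, green, blue); there is no depth.
- calibration(name): a dict with "intrinsics" (3x3 intrinsics, pixels), "world_from_camera" (4x4, takes a point from camera to world coordinates). Camera axes: x right, y down, z forward; pixel columns grow to the right and rows downward; lengths in m; the calibration is good to about 2 mm. A picture is of the moment at which its call begins. calibration takes no time and is no camera call.
- job_done(): hands the job in, once; it reports no verdict.
The state is a dict: "time": time; "joint_pos": joint angles; "joint_vel": joint speeds; "joint_efforts": joint torques, N m; "tool_pos": TCP position; "tool_rot": TCP orientation; "contact_force": force on the tool from outside, world axes, zero at the start; "ft_torque": the same for the moment, N m; "gripper_width": opening from 0.0 (shut) to 1.0 (fully open).
Only numpy, scipy, OpenCV 4.12 (cv2) and the standard library are available. Lean on these libraries where they do the work, as an engineer would, in place of code of your own. Each camera call takes 0.05 s, during which the arm holds its last target.

### The job

Pull the drawer of the low white drawer unit out to its stop and get the rolling pin out of it: the pin is longer than the gap, so bring it out slantwise, the end behind the drawer front up first, the far end out from under the unit's wooden top last. Finish while holding the pin in the gripper, still in the air, all of it at least 10 cm above the top of the unit. Leave the drawer open with the wooden spoon lying in it, and do not move the jar and the round cutter that stand on the board at the right.

Things in the scene. Friction and masses are not known exactly. Their poses are not given: they have to be found in the camera images.
- unit: low drawer unit, white with a wooden top, fixed to the worktop; 300 mm deep (its x), 270 wide (its y), 106 high. Origin under the middle of its underside; its x points away from the drawer front, z up. The wooden top (12 mm thick, underside 94 mm up) ends at its x = -150 mm; a salt bowl and a small bottle are fixed on the back half of it.
- drawer (a joint): slide of the unit's one drawer, m: 0 shut, 0.15 fully out at the stop (towards the unit's -x); it starts ajar by 0.03 to 0.04. Friction about 1.5 N; it stays where it is left. Fully out, the gap between its front panel and the unit's wooden top is 148 mm.
- drawer_floor (a point): on the drawer's floor (20 mm above the worktop), at the front panel, in the middle of the pin's compartment, which is 147 mm wide and 278 long; moves with the drawer. Front panel 16 mm thick, top edge 98 mm above the worktop; other walls and the divider (6 mm, on the right, with the spoon's 73 mm wide compartment beyond it) up to 69 mm.
- handle_mid (a point): middle of the drawer's level steel bar handle, 78 mm above the worktop: 10 mm thick, 84 long along the unit's y, free for 52 mm between its two posts; 28 mm of free space between bar and front panel; moves with the drawer
- pin_center (a point): centre of the wooden rolling pin, loose, about 0.22 kg, 255 mm long. Its x axis runs along the pin, towards the back of the drawer. Barrel 39 mm thick, 160 long; a handle 23 mm thick, 47 long, at each end. Lies on the drawer floor, roughly along the unit's x.
- pin_front (a point): tip of the pin's end behind the drawer front (127 mm from its centre)
- barrel_rear (a point): on the pin's axis where the barrel ends and the far handle begins (80 mm from its centre, 47 mm short of the far tip)
- spoon_mid (a point): a wooden spoon, 265 mm long, loose in the drawer's narrow compartment, half-way along it; stays there
- flour: clip-top glass jar, 103 mm wide, 165 high, loose on the pastry board at the right; origin under it
- cutter: round steel pastry cutter, a ring 64 mm across, 35 high, loose on the board in front of the jar; origin under it

How it is judged:
By the outcome, as a careful person would: the job done as asked, in the order asked, and still so for the second after the job is handed in, while the arm keeps its last pose, push and grip.
It also fails if it takes over 58 s, if anything falls off the work surface, if the arm or the gripper's body presses on something with over 40 N, if the wrist force passes 120 N, or if a joint passes its speed limit or range.

## Working session

There is one attempt and no reset: what is moved stays moved. The work goes in short steps, Python scripts to look and compute and a tool call to move; the robot and the scene stay as the last step left them, time stands still between calls to the robot, and variables do not carry over. Pictures are saved under pics/ and viewed, and the job is handed in when it is done.

Besides the shell and the picture viewer there is one more tool, called after "Call:" in YAML: its name, and indented under it one key for each argument. servo_tool: Moves the arm, as the interface text tells. Its arguments: {"type":"object","properties":{"deltas":{"type":"array","items":{"type":"array","items":{"type":"array","items":{"type":"number"}}}}},"required":["deltas"]}

```bash
mkdir -p pics; python3 - <<'E'
from plant import *
import cv2
for n in("scene","top"):
    cv2.imwrite(f"pics/{n}0.png",grab_frame(n)[:,:,::-1]); c=calibration(n); print(n,c["intrinsics"],c["world_from_camera"])
print(state())
E
```

```text
scene [[465.72024414   0.         319.13357508]
 [  0.         465.72024414 241.08531728]
 [  0.           0.           1.        ]] [[-0.49813354 -0.49603509  0.71120473 -0.00604408]
 [-0.86706304  0.27734429 -0.41386209  0.21535951]
 [ 0.00804155 -0.82281792 -0.56824818  0.57288446]
 [ 0.          0.          0.          1.        ]]
top [[530.66041428   0.         327.01317401]
 [  0.         530.66041428 242.07400992]
 [  0.           0.           1.        ]] [[-0.01379406 -0.99584862  0.08997363  0.50516723]
 [-0.99958022  0.01602639  0.0241359  -0.14156944]
 [-0.02547765 -0.08960293 -0.99565165  1.0271057 ]
 [ 0.          0.          0.          1.        ]]
{'time': 0.1, 'joint_pos': array([ 1.07803819e+00,  5.33133204e-02,  1.61420132e+00,  1.64470391e-05,
        1.47601225e+00, -1.18981118e-01]), 'joint_vel': array([ 0.00136878, -0.0014532 , -0.00432698,  0.00091509, -0.00020462,
        0.00043781]), 'joint_efforts': array([ 1.06209695e-04, -3.94906282e+01, -3.71360672e+01, -1.18832140e-04,
        3.85935127e-03, -9.56599877e-06]), 'tool_pos': array([0.22793189, 0.58136551, 0.24914533]), 'tool_rot': array([-2.99028389e-04,  1.85803175e-01,  9.82586507e-01, -9.19769265e-04]), 'contact_force': array([ 0.51980635, -0.66634621, -0.67381769]), 'ft_torque': array([-0.01466913, -0.00504969,  0.00509093]), 'gripper_width': 1.0041231293776218}
```

View pics/scene0.png

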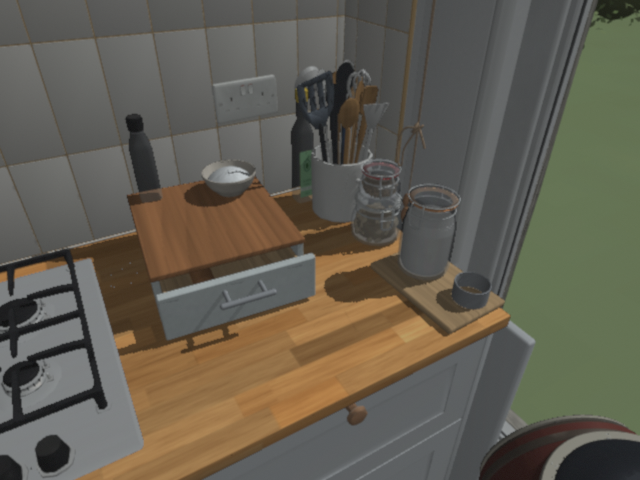

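View pics/top0.png

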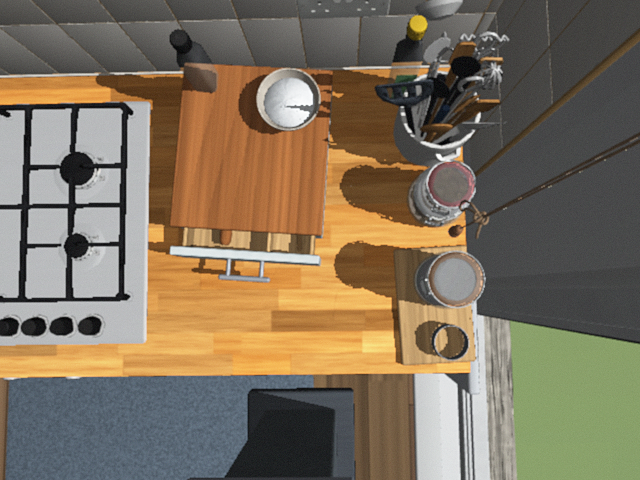

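```bash
cat > h.py <<'E'
import numpy as np, cv2
from plant import *
def ray(n,u,v,z):
    c=calibration(n);K=c["intrinsics"];T=c["world_from_camera"]
    d=T[:3,:3]@np.linalg.solve(K,[u,v,1.]);o=T[:3,3]
    return o+d*(z-o[2])/d[2]
def proj(n,p):
    c=calibration(n);T=c["world_from_camera"];q=T[:3,:3].T@(np.array(p)-T[:3,3]);q=c["intrinsics"]@q
    return q[:2]/q[2]
def shot(n,name,crop=None,s=1):
    im=grab_frame(n)[:,:,::-1]
    if crop: x0,y0,x1,y1=crop; im=im[y0:y1,x0:x1]
    im=cv2.resize(im,None,fx=s,fy=s,interpolation=cv2.INTER_CUBIC)
    cv2.imwrite(f"pics/{name}.png",im)
E
python3 - <<'E'
import cv2
im=cv2.imread("pics/top0.png")[200:300,155:345]; cv2.imwrite("pics/t0c.png",cv2.resize(im,None,fx=4,fy=4,interpolation=cv2.INTER_CUBIC))
from h import *
for n,u,v,z in [("hl",220,279,.083),("hr",269,280,.083),("topFL",172,227,.106),("topFR",324,236,.106),("topBL",185,65,.106),("topBR",332,72,.106),("frontL",171,250,.098),("frontR",320,261,.098),("cutter",450,342,.04),("flour",457,280,.165)]:
    print(n,ray("top",u,v,z).round(3))
E
```

```text
hl [0.527 0.073 0.083]
hr [ 0.524 -0.014  0.083]
topFL [0.619 0.153 0.106]
topFR [ 0.599 -0.114  0.106]
topBL [0.914 0.133 0.106]
topBR [ 0.895 -0.132  0.106]
frontL [0.579 0.157 0.098]
frontR [ 0.556 -0.106  0.098]
cutter [ 0.408 -0.34   0.04 ]
flour [ 0.518 -0.329  0.165]
```

View pics/t0c.png

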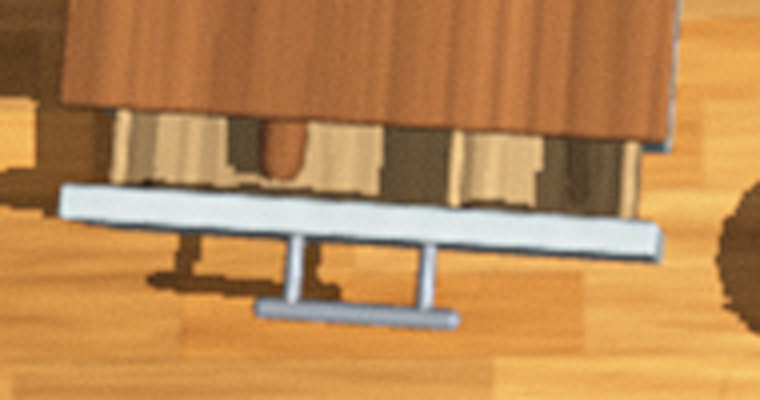

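```bash
python3 - <<'E'
from h import *
for u,v in [(218.75,276.75),(269.5,280),(244.1,278.4)]: print(ray("top",u,v,.081).round(4))
im=cv2.imread("pics/scene0.png")[240:350,140:330]; cv2.imwrite("pics/s0c.png",cv2.resize(im,None,fx=4,fy=4,interpolation=cv2.INTER_CUBIC))
m=ray("top",244.1,278.4,.081); m[2]=.078
p=proj("scene",m); print(m,p,(p-[140,240])*4)
E
```

```text
[0.5315 0.076  0.081 ]
[ 0.5244 -0.0151  0.081 ]
[0.5279 0.0304 0.081 ]
[0.52788463 0.03044374 0.078     ] [249.91216894 298.59442972] [439.64867576 234.37771889]
```

View pics/s0c.png

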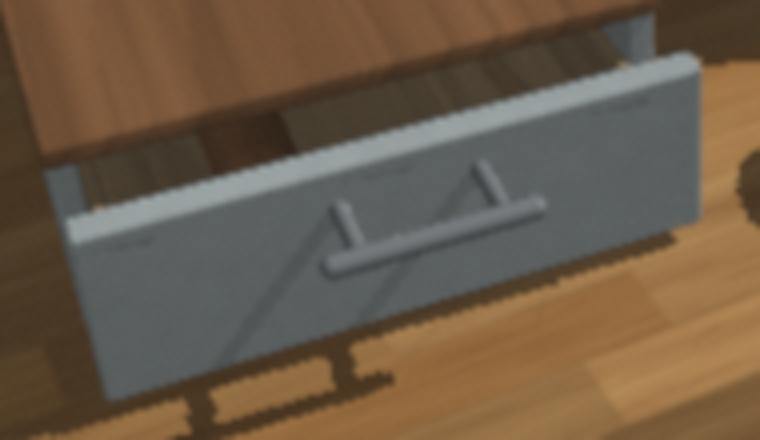

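Call:
servo_tool:
  deltas:
    - [[85, 30, -60, 0, -1.7], [85, 60, -120, 0, -3.4], [85, 90, -180, 0, -5.1], [85, 120, -240, 0, -6.8], [40, 150, -290, 0, -8.5]]

```text
time: 0.72
tool_pos: [0.3714, 0.3022, 0.2499]
tool_rot: [0.0, 0.593, 0.805, -0.0]
contact_force: [1.5, 0.4, -0.2]
gripper_width: 0.809
```

Call:
servo_tool:
  deltas:
    - [[22, 34, -60, 0, -1], [22, 68, -120, 0, -2], [22, 102, -180, 0, -3], [22, 136, -240, 0, -3.6], [22, 149, -261, -30, -3.6]]

```text
time: 1.35
tool_pos: [0.5226, 0.0406, 0.2227]
tool_rot: [0.002, 0.732, 0.681, 0.002]
contact_force: [0.9, 1.3, 0.8]
gripper_width: 0.255
```

Call:
servo_tool:
  deltas:
    - [[22, 0, 0, -30, 0], [22, 0, 0, -60, 0], [22, 0, 0, -70, 0], [22, 0, 0, -70, 0]]

```text
time: 1.85
tool_pos: [0.5197, 0.0432, 0.1498]
tool_rot: [-0.001, 0.731, 0.682, -0.0]
contact_force: [-0.4, 0.4, -0.2]
gripper_width: 0.258
```

```bash
python3 - <<'E'
from h import *
shot("top","t1",(155,200,345,300),4)
shot("scene","s1",(140,200,330,350),4)
s=state();print(s["tool_pos"],s["tool_rot"],s["gripper_width"],s["joint_pos"],s["time"])
E
```

```text
[0.52095453 0.04321802 0.15171474] [0.00079754 0.73130492 0.68204979 0.00075083] 0.26016230724968675 [-5.96486039e-02 -1.12386972e-01  1.94357085e+00 -1.21240737e-05
  1.30821808e+00  1.00259435e-02] 1.95
```

View pics/t1.png

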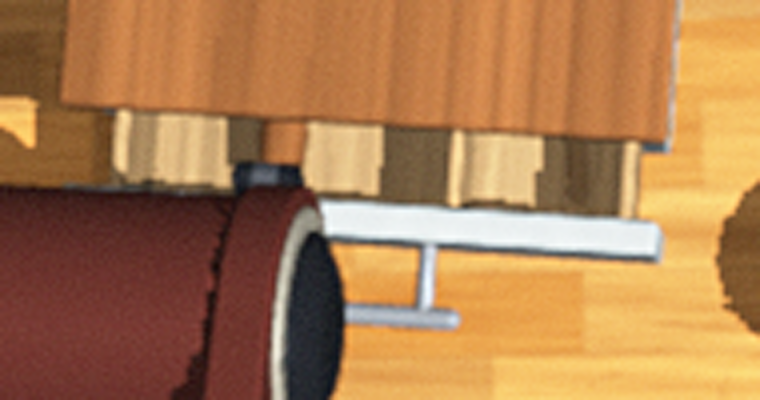

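View pics/s1.png

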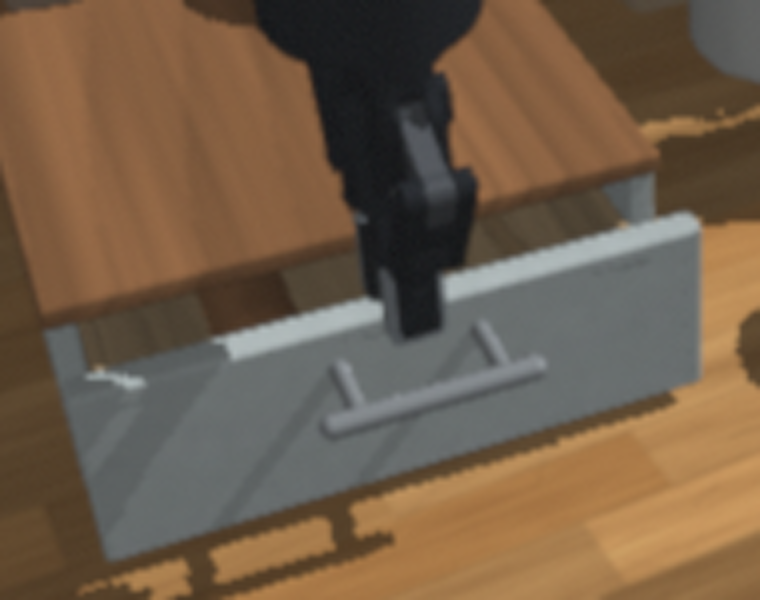

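Call:
servo_tool:
  deltas:
    - [[22, 6, -12.5, 0, 0], [22, 6, -12.5, -20, 0], [22, 6, -12.5, -35, 0], [22, 6, -12.5, -35, 0]]

```text
time: 2.45
tool_pos: [0.5243, 0.0307, 0.1124]
tool_rot: [-0.002, 0.731, 0.682, -0.002]
contact_force: [-0.1, 0.1, 0.8]
gripper_width: 0.259
```

```bash
python3 - <<'E'
from h import *
shot("scene","s2",(140,200,330,350),4)
s=state();print(s["tool_pos"],s["contact_force"],s["gripper_width"],s["time"])
E
```

```text
[0.52509348 0.03069717 0.11362508] [-0.13962946 -0.36636097  0.61419507] 0.25614376405133915 2.5
```

View pics/s2.png

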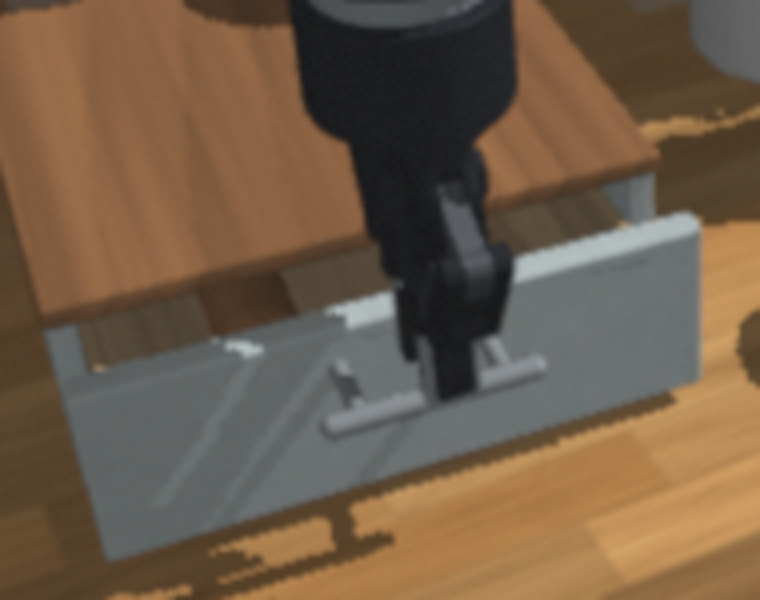

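Call:
servo_tool:
  deltas:
    - [[22, 2, 2, -10, 0], [22, 2, 2, -22, 0], [22, 2, 2, -33, 0], [22, 2, 2, -33, 0]]

```text
time: 3.0
tool_pos: [0.5271, 0.0326, 0.0807]
tool_rot: [-0.001, 0.731, 0.682, -0.001]
contact_force: [-0.7, 0.2, -0.4]
gripper_width: 0.255
```

Call:
servo_tool:
  deltas:
    - [[0, 0, 0, 0, 0], [0, 0, 0, 0, 0], [0, 0, 0, 0, 0]]

```text
time: 3.38
tool_pos: [0.5283, 0.0325, 0.0823]
tool_rot: [0.0, 0.732, 0.682, 0.0]
contact_force: [2.0, -0.4, -4.0]
gripper_width: 0.096
```

```bash
python3 - <<'E'
from h import *
shot("scene","s3",(140,200,330,350),4)
s=state();print(s["tool_pos"],s["contact_force"],s["gripper_width"],s["time"])
E
```

```text
[0.5282649  0.03252728 0.08230804] [ 1.27881025  0.26951936 -3.55247704] 0.09219560588242956 3.425
```

View pics/s3.png

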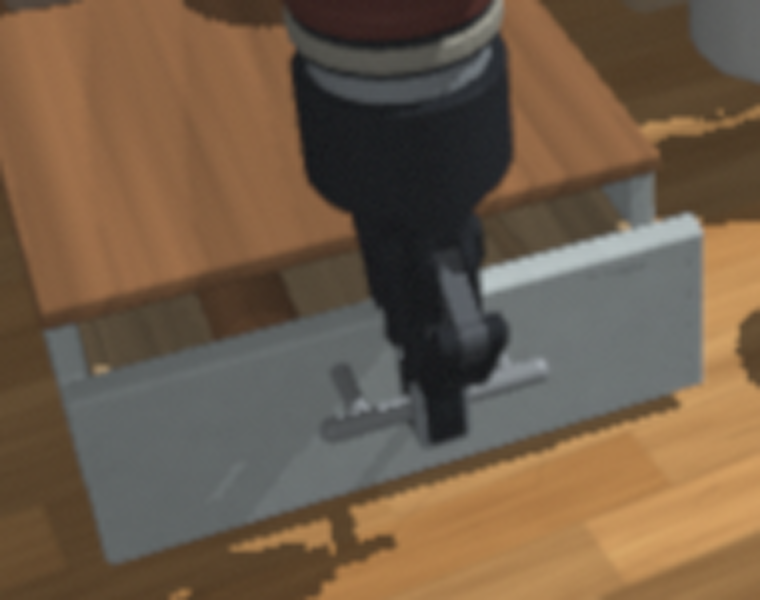

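Call:
servo_tool:
  deltas:
    - [[0, -15, 1, 0, 0], [0, -35, 2.5, 0, 0], [0, -55, 4, 0, 0], [0, -75, 5.5, 0, 0], [0, -90, 6.5, 0, 0]]

```text
time: 4.05
tool_pos: [0.4371, 0.0397, 0.0823]
tool_rot: [-0.0, 0.731, 0.682, 0.001]
contact_force: [2.5, 2.2, -2.8]
gripper_width: 0.09
```

Call:
servo_tool:
  deltas:
    - [[0, -7, 0.5, 0, 0], [0, -12, 0.9, 0, 0], [0, -16, 1.2, 0, 0], [0, -18, 1.3, 0, 0]]

```text
time: 4.55
tool_pos: [0.4202, 0.041, 0.0823]
tool_rot: [-0.001, 0.732, 0.682, 0.001]
contact_force: [2.4, 5.3, -4.3]
gripper_width: 0.092
```

Call:
servo_tool:
  deltas:
    - [[0, -3, 0.2, 0, 0], [0, -6, 0.4, 0, 0], [0, -8, 0.5, 0, 0], [0, -8, 0.6, 0, 0]]

```text
time: 5.05
tool_pos: [0.4141, 0.0415, 0.0823]
tool_rot: [0.002, 0.732, 0.682, 0.003]
contact_force: [10.4, 4.9, -12.1]
gripper_width: 0.085
```

Call:
servo_tool:
  deltas:
    - [[0, -2, 0.1, 0, 0], [0, -2, 0.1, 0, 0], [22, 1, 0, 0, 0], [22, 1, 0, 0, 0], [22, 1, 0, 0, 0]]

```text
time: 5.68
tool_pos: [0.4133, 0.0407, 0.0826]
tool_rot: [0.0, 0.731, 0.682, -0.0]
contact_force: [0.6, -0.0, 0.3]
gripper_width: 0.264
```

Call:
servo_tool:
  deltas:
    - [[22, 0, 0, 20, 0], [22, 0, 0, 70, 0], [22, 0, 60, 120, 1], [22, 0, 120, 170, 2], [22, 0, 180, 200, 3]]

```text
time: 6.3
tool_pos: [0.4133, 0.1918, 0.2667]
tool_rot: [0.001, 0.615, 0.789, 0.001]
contact_force: [0.4, -0.5, -1.2]
gripper_width: 0.257
```

```bash
python3 - <<'E'
from h import *
shot("top","t4",(155,120,345,320),3)
shot("scene","s4",(120,150,330,350),3)
s=state();print(s["tool_pos"],s["contact_force"],s["gripper_width"],s["time"])
E
```

```text
[0.41433573 0.19469695 0.26945879] [0.02002666 0.04059023 0.38796715] 0.25666174654657337 6.4
```

View pics/t4.png

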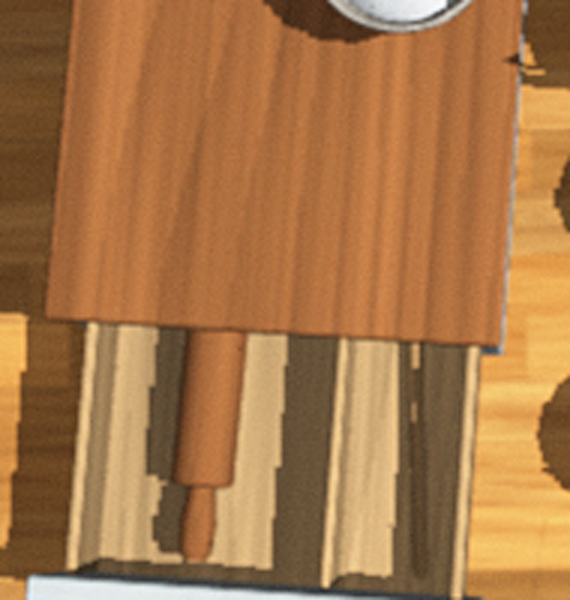

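View pics/s4.png

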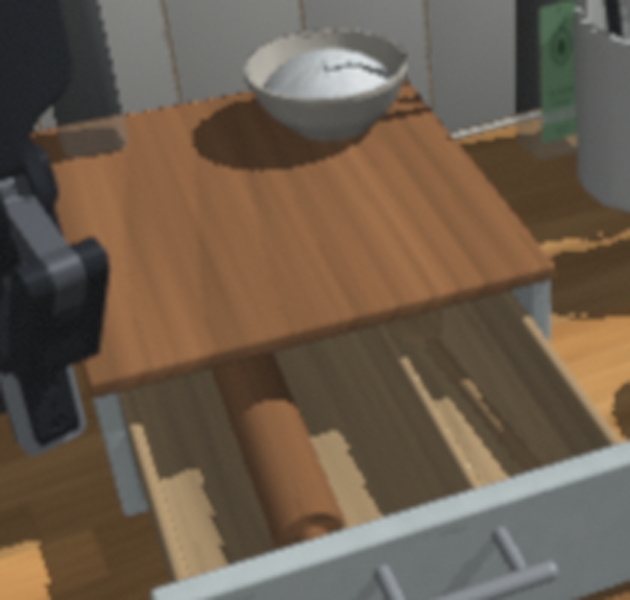

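```bash
python3 - <<'E'
from h import *
for n,u,v,z in [("panelL",30,575,.098),("panelR",470,596,.098),("edgeL",48,317,.106),("edgeR",500,347,.106),("bf",204,485,.04),("be",217,332,.04),("tip",197,562,.04),("handleL",0,0,0)]:
    print(n,ray("top",155+u/3,120+v/3,z).round(4))
p=ray("top",155+204/3,120+485/3,.04)
q=proj("scene",p);print((q-[120,150])*3)
E
```

```text
panelL [0.4713 0.1665 0.098 ]
panelR [ 0.456  -0.0905  0.098 ]
edgeL [0.6218 0.1552 0.106 ]
edgeR [ 0.5998 -0.1101  0.106 ]
bf [0.5234 0.0774 0.04  ]
be [0.6189 0.0696 0.04  ]
tip [0.4759 0.0816 0.04  ]
handleL [0.8489 0.2244 0.    ]
[315.86514032 534.33374337]
```

Call:
servo_tool:
  deltas:
    - [[65, 30, -30, 0, 1.7], [65, 60, -60, 0, 3.4], [65, 90, -90, 0, 5.1], [65, 125, -119, 0, 6.8], [65, 125, -119, 0, 8.5]]

```text
time: 7.02
tool_pos: [0.5391, 0.0685, 0.2629]
tool_rot: [-0.001, 0.216, 0.976, -0.001]
contact_force: [-0.9, 0.5, -0.2]
gripper_width: 0.764
```

Call:
servo_tool:
  deltas:
    - [[65, 0, 0, -20, 1.7], [65, 0, 0, -40, 3.4], [65, 0, 0, -70, 3.4], [65, 0, 0, -90, 3.4]]

```text
time: 7.52
tool_pos: [0.537, 0.0708, 0.1719]
tool_rot: [-0.002, 0.041, 0.999, -0.0]
contact_force: [-1.0, 0.1, 0.4]
gripper_width: 0.759
```

```bash
python3 - <<'E'
from h import *
shot("top","t5",(155,120,345,320),3)
shot("scene","s5",(120,150,330,350),3)
s=state();w,x,y,z=s["tool_rot"];print(s["tool_pos"],np.degrees(np.arctan2(y*y-x*x,2*x*y)),s["gripper_width"],s["time"],s["joint_pos"])
E
```

```text
[0.53604387 0.0710656  0.17079285] 85.32849120829287 0.7578870476421994 7.625 [-5.69417836e-03 -8.20922004e-02  1.88193252e+00 -3.27621031e-04
  1.34807907e+00 -1.49488392e+00]
```

View pics/s5.png

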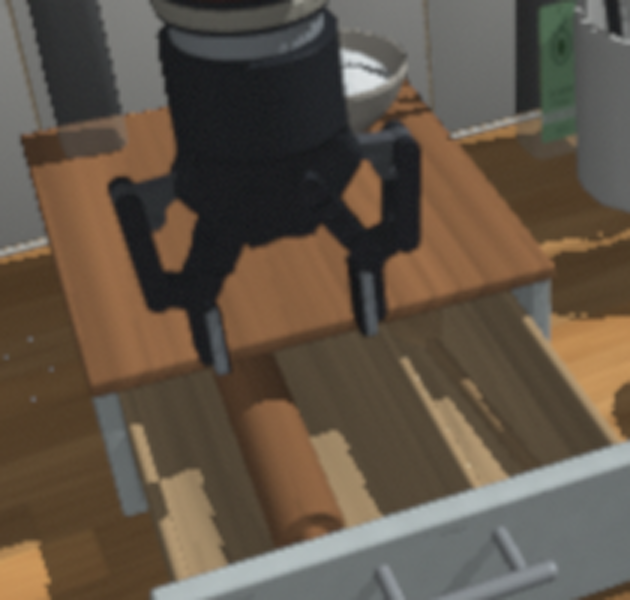

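View pics/t5.png

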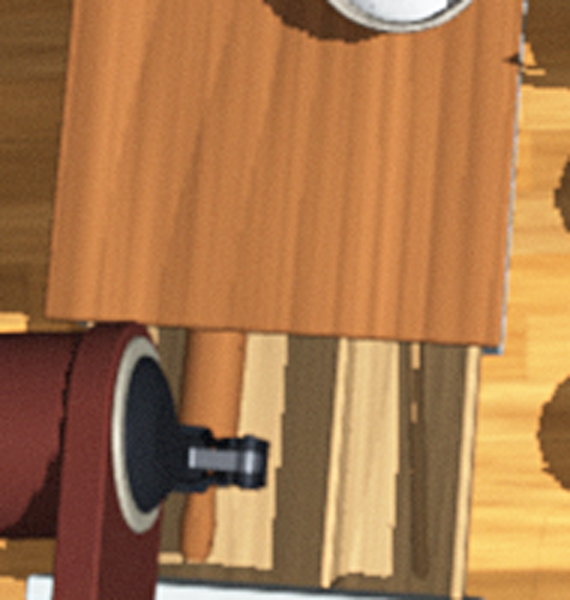

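Call:
servo_tool:
  deltas:
    - [[65, 3, 5, -10, 0], [65, 3, 5, -40, 0], [65, 3, 5, -70, 0], [65, 3, 5, -85, 0], [65, 3, 5, -85, 0]]

```text
time: 8.25
tool_pos: [0.5409, 0.0768, 0.0887]
tool_rot: [-0.001, 0.04, 0.999, -0.0]
contact_force: [0.3, -0.4, 0.4]
gripper_width: 0.762
```

```bash
python3 - <<'E'
from h import *
shot("scene","s6",(120,150,330,350),3)
s=state();w,x,y,z=s["tool_rot"];print(s["tool_pos"],np.degrees(np.arctan2(y*y-x*x,2*x*y)),s["gripper_width"],s["time"],s["contact_force"])
E
```

```text
[0.54168462 0.07677934 0.08985329] 85.38784449542014 0.7593324640740711 8.3 [-0.28823638  0.01985724  1.00020579]
```

View pics/s6.png

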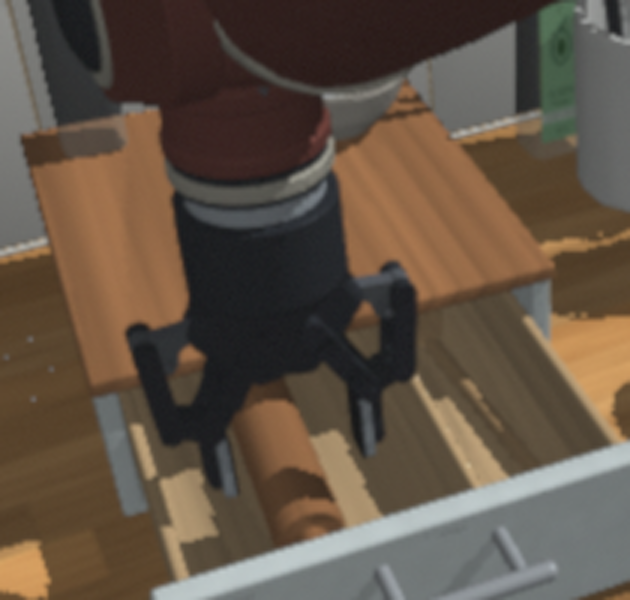

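Call:
servo_tool:
  deltas:
    - [[65, -1, -1, -15, 0], [65, -1, -1, -30, 0], [65, -1, -1, -43, 0], [65, -1, -1, -43, 0]]

```text
time: 8.8
tool_pos: [0.5388, 0.0757, 0.0443]
tool_rot: [-0.002, 0.04, 0.999, -0.0]
contact_force: [0.1, -0.1, -0.3]
gripper_width: 0.762
```

```bash
python3 - <<'E'
from h import *
shot("scene","s7",(120,150,330,350),3)
s=state();print(s["tool_pos"],s["gripper_width"],s["time"],s["contact_force"])
E
```

```text
[0.53954386 0.07567188 0.04531005] 0.7610580473474392 8.85 [-0.0697114   0.78865123 -0.02983871]
```

View pics/s7.png

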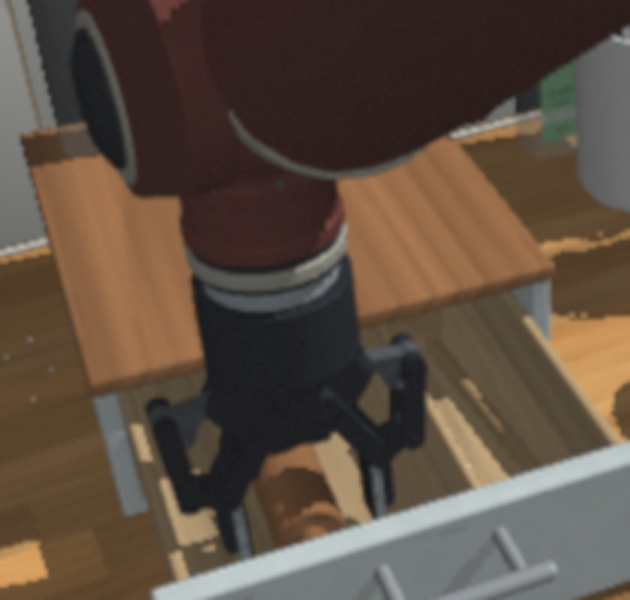

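Call:
servo_tool:
  deltas:
    - [[0, 0, 0, 0, 0], [0, 0, 0, 0, 0], [0, 0, 0, 0, 0], [0, 0, 0, 0, 0], [0, 0, 0, 0, 0]]

```text
time: 9.48
tool_pos: [0.541, 0.0757, 0.0473]
tool_rot: [0.001, 0.04, 0.999, 0.0]
contact_force: [-0.4, 0.7, 5.3]
gripper_width: 0.434
```

Call:
servo_tool:
  deltas:
    - [[0, 0, 0, 5, 0], [0, 0, 0, 10, 0], [0, 0, 0, 15, 0], [0, 0, 0, 15, 0]]

```text
time: 9.98
tool_pos: [0.5403, 0.0757, 0.0616]
tool_rot: [0.0, 0.04, 0.999, -0.0]
contact_force: [0.5, 0.2, -2.6]
gripper_width: 0.434
```

```bash
python3 - <<'E'
from h import *
shot("top","t8",(155,120,345,320),3)
shot("scene","s8",(120,150,330,350),3)
s=state();print(s["tool_pos"],s["gripper_width"],s["time"],s["contact_force"],s["ft_torque"])
E
```

```text
[0.54002965 0.07566129 0.06117643] 0.43104627656588046 10.075 [-0.13997198 -0.20094475 -2.06197222] [-0.011085    0.15655925  0.01770982]
```

View pics/s8.png

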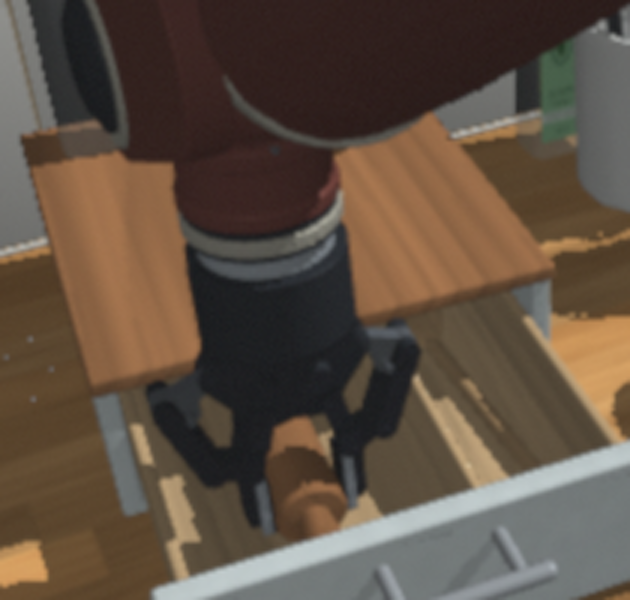

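View pics/t8.png

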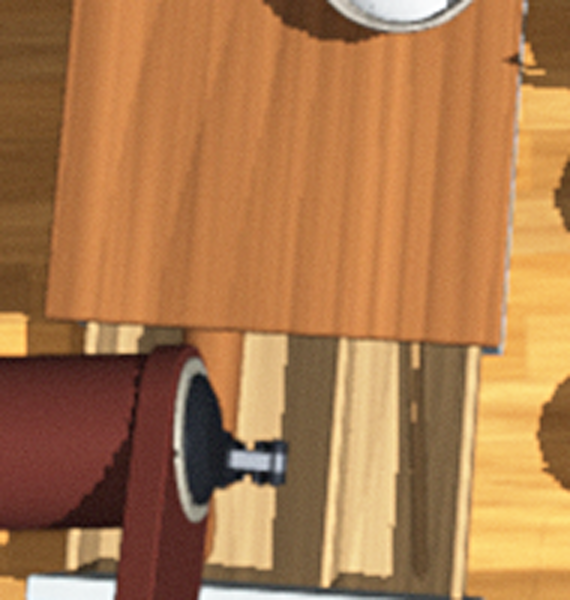

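Call:
servo_tool:
  deltas:
    - [[0, 0, 0, 7, 0], [0, 0, 0, 14, 0], [0, 0, 0, 21, 0], [0, 0, 0, 25, 0], [0, 0, 0, 27, 0]]

```text
time: 10.7
tool_pos: [0.5396, 0.0757, 0.0878]
tool_rot: [-0.001, 0.04, 0.999, 0.0]
contact_force: [-0.6, -2.2, -5.2]
gripper_width: 0.433
```

```bash
python3 - <<'E'
from h import *
shot("scene","s9",(120,150,330,350),3)
s=state();print(s["tool_pos"],s["gripper_width"],s["time"],s["contact_force"],s["ft_torque"])
E
```

```text
[0.53958579 0.07564165 0.08800698] 0.436931199153623 10.75 [-0.41650238 -0.96784556 -4.83582514] [-0.05050677  0.46526581  0.00588224]
```

View pics/s9.png

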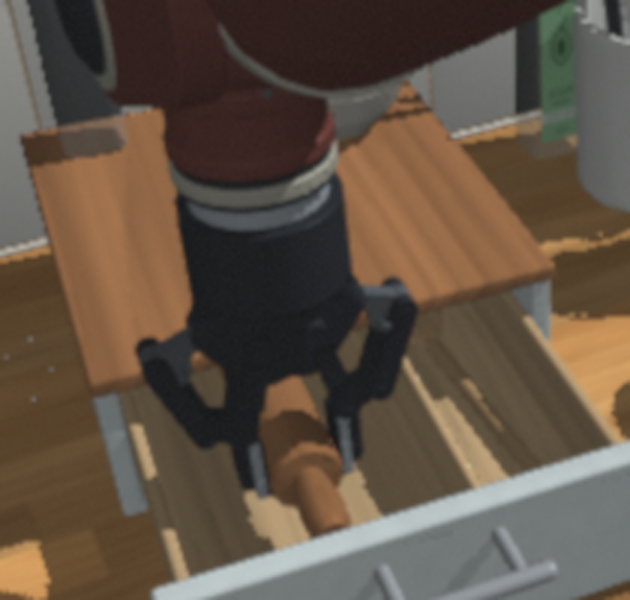

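Call:
servo_tool:
  deltas:
    - [[0, 0, 0, 2, 0], [0, 0, 0, 4, 0], [0, 0, 0, 6, 0], [0, 0, 0, 8, 0], [0, 0, 0, 8, 0]]

```text
time: 11.38
tool_pos: [0.5399, 0.0757, 0.0963]
tool_rot: [-0.0, 0.04, 0.999, -0.0]
contact_force: [-2.4, 1.2, -5.7]
gripper_width: 0.434
```

```bash
python3 - <<'E'
from h import *
shot("scene","s10",(120,150,330,350),3)
s=state();print(s["tool_pos"],s["gripper_width"],s["time"],s["contact_force"],s["ft_torque"])
E
```

```text
[0.53992172 0.07569196 0.09618691] 0.4337505055092297 11.425 [-2.56884709 -1.02517066 -5.00559635] [ 0.06275172  0.78873139 -0.00611213]
```

View pics/s10.png

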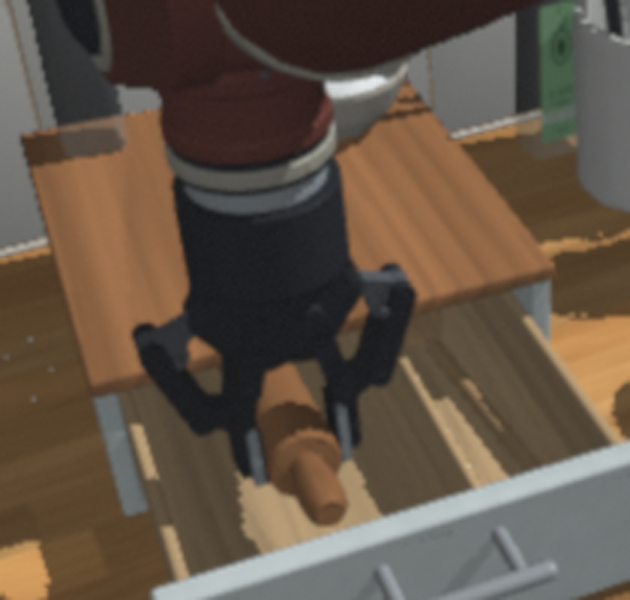

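Working: the tip (327,515) is rising as the pin pivots on the edge at only about 3 N. I'll continue lifting.

Call:
servo_tool:
  deltas:
    - [[0, 0, 0, 3, 0], [0, 0, 0, 6, 0], [0, 0, 0, 9, 0], [0, 0, 0, 12, 0], [0, 0, 0, 12, 0]]

```text
time: 12.05
tool_pos: [0.5403, 0.0758, 0.1087]
tool_rot: [0.0, 0.04, 0.999, 0.0]
contact_force: [-1.8, -0.1, -5.3]
gripper_width: 0.436
```

```bash
python3 - <<'E'
from h import *
shot("scene","s11",(120,150,330,350),3)
shot("top","t11",(155,120,345,320),3)
s=state();print(s["tool_pos"],s["gripper_width"],s["time"],s["contact_force"],s["ft_torque"])
E
```

```text
[0.54027933 0.07570555 0.10849783] 0.43962041259758605 12.15 [-2.36083909  0.46683006 -6.04713191] [0.04533756 0.61389873 0.00208222]
```

View pics/s11.png

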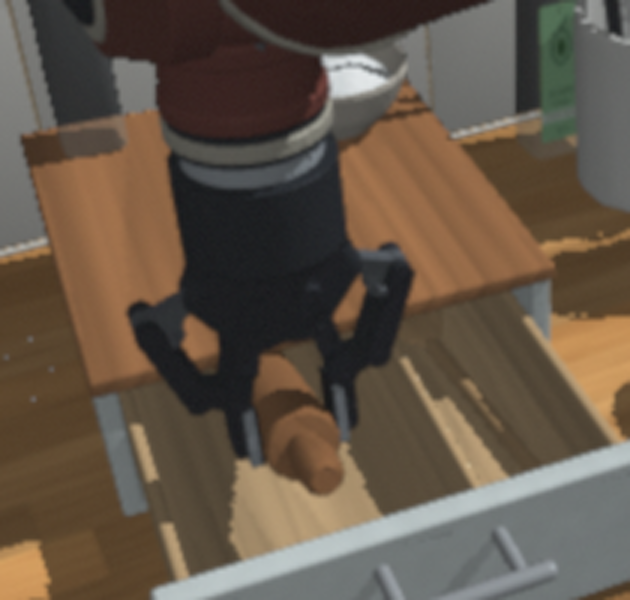

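View pics/t11.png

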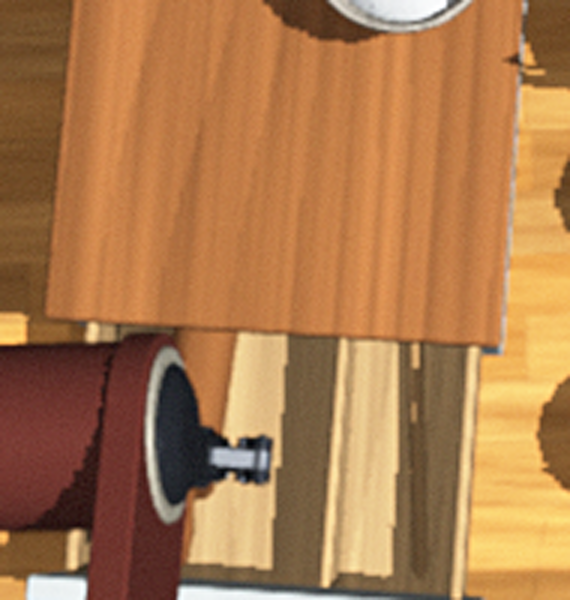

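```bash
python3 - <<'E'
from h import *
for a in (10,14,18,22,26):
    t=np.radians(a); p=[.5403-.063*np.cos(t),.0757+.005,.102+.063*np.sin(t)]
    print(a,p,(proj("scene",p)-[120,150])*3)
E
```

```text
10 [np.float64(0.4782571115602309), 0.08070000000000001, np.float64(0.1129398351930166)] [326.66805742 486.30152888]
14 [np.float64(0.47917136924461223), 0.08070000000000001, np.float64(0.11724107942277906)] [325.04066044 478.42539456]
18 [np.float64(0.48038343947340534), 0.08070000000000001, np.float64(0.12146807064562168)] [323.19395237 470.24630278]
22 [np.float64(0.4818874171622924), 0.08070000000000001, np.float64(0.12560021538520244)] [321.13759217 461.81172593]
26 [np.float64(0.48367597508315247), 0.08070000000000001, np.float64(0.12961738224771188)] [318.88288832 453.17157672]
```

Call:
servo_tool:
  deltas:
    - [[0, -9, 0.7, 4, 0], [0, -19, 1.5, 8, 0], [0, -30, 2.3, 12, 0], [0, -40, 3.2, 16, 0], [0, -45, 3.6, 18, 0]]

```text
time: 12.78
tool_pos: [0.4948, 0.0794, 0.127]
tool_rot: [0.001, 0.04, 0.999, 0.0]
contact_force: [0.4, 0.1, -5.5]
gripper_width: 0.432
```

```bash
python3 - <<'E'
from h import *
shot("scene","s12",(120,150,330,350),3)
shot("top","t12",(155,120,345,320),3)
s=state();print(s["tool_pos"],s["gripper_width"],s["time"],s["contact_force"],s["ft_torque"])
E
```

```text
[0.49457728 0.07944525 0.12670317] 0.4307893276602008 12.875 [-1.274159    0.11062746 -3.35534452] [ 5.57659372e-02  6.74057554e-01 -4.09863425e-04]
```

View pics/s12.png

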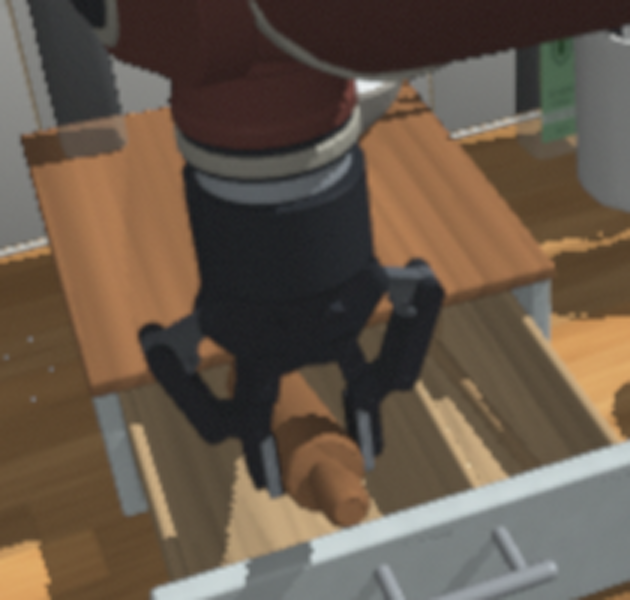

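View pics/t12.png

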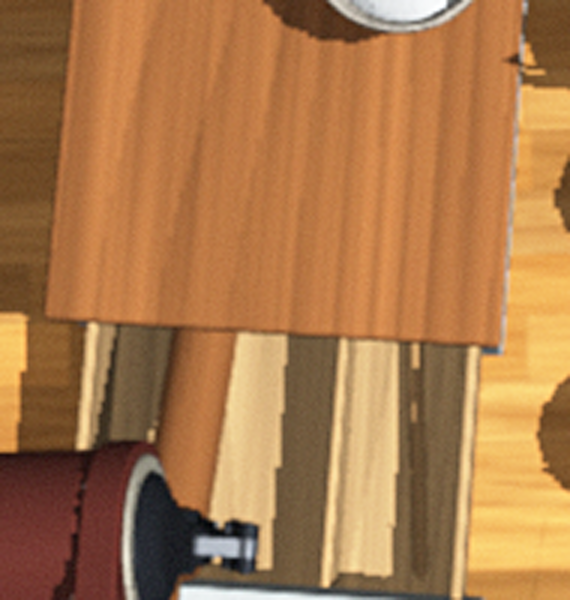

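Call:
servo_tool:
  deltas:
    - [[0, -12, 0.9, 3, 0], [0, -24, 1.9, 6, 0], [0, -36, 2.8, 9, 0], [0, -48, 3.7, 12, 0], [0, -52, 4, 13, 0]]

```text
time: 13.5
tool_pos: [0.4426, 0.0834, 0.1397]
tool_rot: [0.001, 0.04, 0.999, 0.0]
contact_force: [-0.4, 1.4, -2.3]
gripper_width: 0.438
```

Call:
servo_tool:
  deltas:
    - [[0, -10, 0.7, 2, 0], [0, -20, 1.4, 4, 0], [0, -28, 2, 5, 0], [0, -32, 2.4, 6, 0]]

```text
time: 14.0
tool_pos: [0.4113, 0.0857, 0.1459]
tool_rot: [0.001, 0.04, 0.999, 0.0]
contact_force: [0.2, 0.3, -1.2]
gripper_width: 0.431
```

```bash
python3 - <<'E'
from h import *
shot("scene","s13",(120,150,330,350),3)
shot("top","t13",(155,150,345,350),3)
s=state();print(s["tool_pos"],s["gripper_width"],s["time"],s["contact_force"],s["ft_torque"])
E
```

```text
[0.41115397 0.08576505 0.14585709] 0.43328022541239375 14.1 [ 0.25575527 -0.11458591 -0.17101534] [0.05275648 0.06322913 0.06095141]
```

View pics/s13.png

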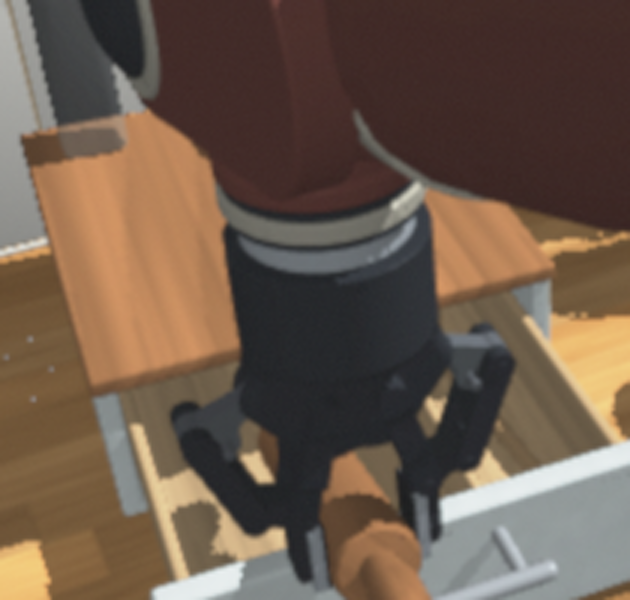

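View pics/t13.png

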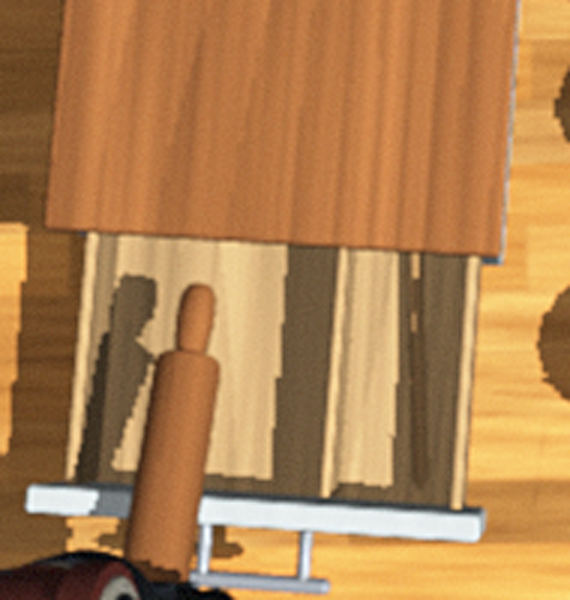

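Call:
servo_tool:
  deltas:
    - [[0, 0, 0, 15, 0], [0, 0, 0, 35, 0], [0, 0, 0, 60, 0], [0, 0, 0, 85, 0], [0, 0, 0, 110, 0]]

```text
time: 14.72
tool_pos: [0.4112, 0.0856, 0.2567]
tool_rot: [-0.0, 0.04, 0.999, -0.0]
contact_force: [0.9, 0.5, -3.2]
gripper_width: 0.436
```

Call:
servo_tool:
  deltas:
    - [[0, 0, 0, 25, 0], [0, 0, 0, 50, 0], [0, 0, 0, 75, 0], [0, 0, 0, 95, 0], [0, 0, 0, 105, 0]]

```text
time: 15.35
tool_pos: [0.4114, 0.0857, 0.3619]
tool_rot: [0.001, 0.04, 0.999, 0.0]
contact_force: [0.9, 0.5, -2.3]
gripper_width: 0.432
```

Call:
servo_tool:
  deltas:
    - [[0, 0, 0, 0, 0], [0, 0, 0, 0, 0], [0, 0, 0, 0, 0], [0, 0, 0, 0, 0]]

```text
time: 15.85
tool_pos: [0.411, 0.0857, 0.3596]
tool_rot: [-0.001, 0.04, 0.999, -0.0]
contact_force: [-0.6, -0.6, -3.0]
gripper_width: 0.434
```

```bash
python3 - <<'E'
from h import *
shot("scene","s14")
shot("top","t14")
s=state();print(s["tool_pos"],s["gripper_width"],s["time"],s["contact_force"],s["ft_torque"])
E
```

```text
[0.41109126 0.08567484 0.35992613] 0.4340013728119693 15.95 [-0.05129291  0.00254601 -1.69957978] [ 0.00156065  0.15254231 -0.0275559 ]
```

View pics/s14.png

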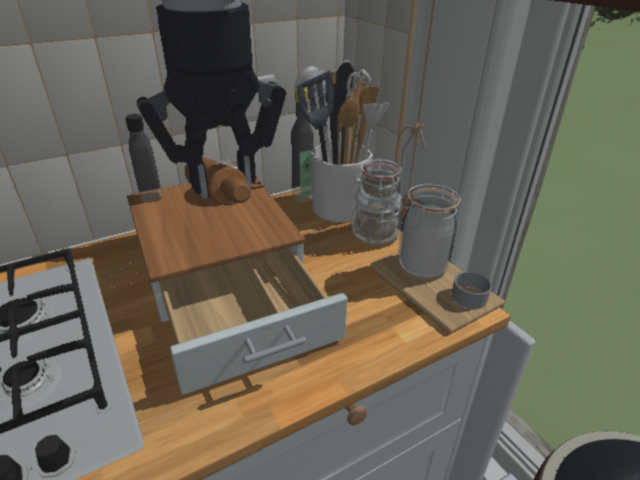

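View pics/t14.png

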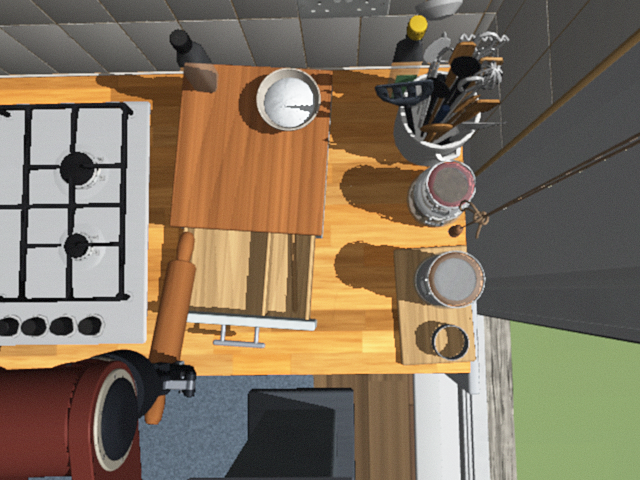

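```bash
python3 - <<'E'
from h import *
im=cv2.imread("pics/t14.png")[220:360,140:330]; cv2.imwrite("pics/t14c.png",cv2.resize(im,None,fx=4,fy=4,interpolation=cv2.INTER_CUBIC))
for z in (.2,.25,.28,.3,.32,.35): print(z,ray("top",187,234,z).round(3), np.linalg.norm(ray("top",187,234,z)-[.411,.086,.353]))
E
```

```text
0.2 [0.596 0.099 0.2  ] 0.2406404561877708
0.25 [0.591 0.085 0.25 ] 0.20717573035932824
0.28 [0.587 0.076 0.28 ] 0.19121414703837333
0.3 [0.585 0.07  0.3  ] 0.18281279271300868
0.32 [0.583 0.064 0.32 ] 0.17650991220007348
0.35 [0.58  0.056 0.35 ] 0.17147603606067982
```

View pics/t14c.png

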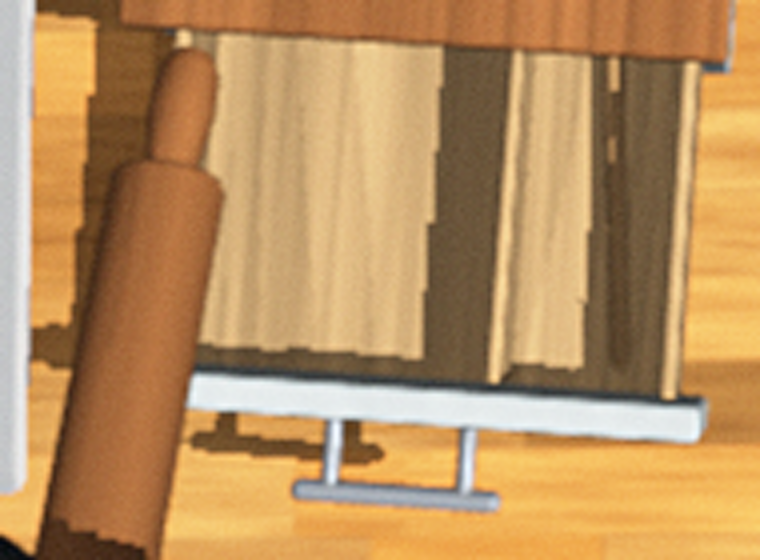

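```bash
python3 - <<'E'
from h import *
print(ray("top",213.75,342.25,.081),ray("top",264.25,345.75,.081))
for u in (190,480,700):
  pass
a=ray("top",140+200/4,220+372/4,.098);b=ray("top",140+690/4,220+397/4,.098)
c=ray("top",140+125/4,220+24/4,.106);d=ray("top",140+728/4,220+62/4,.106)
n=np.array([.9972,-.074]);print(a,b,c,d,(c[:2]@n+d[:2]@n-a[:2]@n-b[:2]@n)/2)
E
```

```text
[0.41585331 0.08436767 0.081     ] [ 0.40873867 -0.00530184  0.081     ]
[0.46844473 0.12235708 0.098     ] [ 0.45495131 -0.09197547  0.098     ] [0.62124481 0.15478022 0.106     ] [ 0.60006694 -0.11064629  0.106     ] 0.14803193826721797
```

```bash
python3 -c "
from plant import *
print(job_done()); print(state()['time'])"
```

```text
the job is handed in; nothing more can be done
None
the job is handed in; nothing more can be done
```

The job is handed in, at about 16 s of the 58 s allowed. The drawer is out to its stop, and the gripper is holding the rolling pin in the air above the unit.

**How it went:** I pulled the drawer by its handle until the force rose to about 10 N at the stop. I then gripped the pin's barrel near its front end. It stayed level at first in the firm grip. Lifting it against the edge of the wooden top tilted it front end up, with about 3–4 N on the edge. I drew it out over the drawer front, brought the far end out from under the top last, and lifted it clear.

**Last checks:**
- **Drawer:** the gap measures 148 mm, so the drawer is still fully out.
- **Spoon, jar and cutter:** the spoon is lying in its compartment, and the jar and cutter look unmoved in the pictures.
- **Pin:** it is held with the gripper at 0.36 m. Its lowest end is at about 0.27 m, roughly 16 cm above the unit's top against the 10 cm required.

**Not a clean reading:** after the pull, part of the pin's weight briefly seemed to rest on the drawer front, before the final lift. The drawer did not move, and no check failed.

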